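Pin the drilling jig and hold its indexing knob at the third click

TASK

Get the chair-rail drilling jig ready for a hole: lift the steel and brass stop pin out of its wooden block, push it fully home in the jig's hole at the end of the chair rail, and let go of it. Then turn the jig's sprung indexing knob clockwise (seen from above), counting the clicks, to the third click without running past it, and finish while still gripping the knob there, since it springs back if released. Leave the mallet, the clamp and the glue bottle where they lie.

Things in the scene. Friction and masses are not known exactly. Their poses are not given: they have to be found in the camera images.
- jig: Fixed drilling jig on the bench: aluminium deck 170 (x) x 320 (y) x 30 mm high, origin at the centre of its underside. On it: a beech chair rail 14 mm high, its -y end 17 mm from the hole's centre; a steel fence 16 mm high along the +x edge; the indexing knob on the -x side towards +y, with a green plunger block 22 mm high beside it. Only the knob is taller.
- stop_hole (a point): Centre of the mouth of the only hole in the deck, at the deck's top face (30 mm above the bench), 50 mm to +x and 110 mm to -y of the jig's origin in its frame. The hole is vertical, goes through, is 9.5 mm wide, with a 2 mm chamfer at the mouth; an orange ring 38 mm across is painted round it. Axes as the jig.
- stop_pin: Loose stop pin, 88 mm tall, about 90 g, upright in its wooden block at the start. Origin at the centre of its lower tip, z up. From the tip: steel shank 8 mm across, 28 mm long, chamfered tip; brass collar 24 mm across, 8 mm high; brass grip 16 mm across, 52 mm high (36 to 88 mm). Home in the jig, the collar rests on the deck and the origin is 28 mm below point stop_hole.
- pin_block: Fixed wooden block 70 x 110 x 35 mm high on the bench, origin at the centre of its underside. The pin stands in its hole at 28 mm to -y (11 mm wide; pull it straight up, 28 mm to clear); the hole at +y (15 mm wide) is empty.
- index_knob: The indexing knob: black bar grip 46 mm long (x), 14 mm thick (y), 38 mm tall; its red +x end is the pointer. Origin on the vertical turning axis at the bar's underside, 58.5 mm above the bench. Below it a dark dial with a ring of brass pegs, 68 mm over them, that a spring plunger clicks over. At home the bar points to the jig's +x; it turns with joint index_dial.
- knob_grip (a point): Point on the knob's turning axis inside the bar grip, 24 mm above the bar's underside and 14 mm below its top: a good height to grip (82.5 mm above the bench).
- index_dial (a joint): Knob angle, rad: 0 at home (hard stop, where it starts), grows clockwise seen from above; hard stop at 2.09. A click every 24 degrees: first 0.419, second 0.838, third 1.257, fourth 1.676, each with a white mark at the pointer (home's mark is larger). Turning takes up to 0.23 N m; a return spring (0.18 N m at the third) overcomes the clicks: let go, it runs back to the first click or home.
- mallet: Bystander: wooden mallet lying beyond the jig; handle 24 mm thick along x, head 100 mm wide and 60 mm high at its +x end; origin on the bench under the handle, 75 mm from the head's axis.
- bar_clamp: Bystander: bar clamp with grey jaws and orange pads lying left of the jig; bar 300 mm long along x, 24 mm high; origin under the middle of the bar.
- glue_bottle: Bystander: white glue bottle with a broad yellow label, 64 mm in diameter, 150 mm tall, with a red cap, standing at the far right; origin at the centre of its base.
There are look-alikes about, which are no part of the job. Of the things that look like the stop_pin, the smallest one is meant.

How it is judged:
On the way, in this order (a step that is already met when the one before it is completed fails the run):
1. the stop pin is fully home in the jig's hole and let go, with the knob still at home (horizontal distance between stop_pin and stop_hole below 0.004 m and z of stop_pin in the frame of stop_hole below -0.025 m and angle between stop_pin's own z axis and vertical below 0.08 rad and contact force between the fingers and stop_pin below 0.1 N and value of joint index_dial below 0.15 rad), for 0.2 s.
2. the knob is gripped and at the third click (value of joint index_dial between 1.1267 and 1.3867 rad and contact force between the fingers and index_knob above 1 N), for 0.3 s.
At the end, for the whole second after the job is handed in: The pin is in the jig's hole (within 4 mm of its axis, upright within 0.08 rad, its tip more than 25 mm below the deck's top face) and not touched by the fingers; the knob is still, within 0.13 rad of the third click (1.257 rad), and the fingers hold its bar grip with more than 1 N (all of step 2 and horizontal distance between stop_pin and stop_hole below 0.004 m and z of stop_pin in the frame of stop_hole below -0.025 m and angle between stop_pin's own z axis and vertical below 0.08 rad and contact force between the fingers and stop_pin below 0.1 N and velocity of joint index_dial between -0.2 and 0.2 rad/s); the arm keeps its last pose, push and grip.
It fails at once if the knob is turned past the third click (beyond 1.5 rad, over the hump towards the fourth) (value of joint index_dial above 1.5 rad).
It fails at once if the mallet is moved by more than 30 mm (distance of mallet from where it was at the start of the episode above 0.03 m).
It fails at once if the bar clamp is moved by more than 30 mm (distance of bar_clamp from where it was at the start of the episode above 0.03 m).
It fails at once if the glue bottle is moved by more than 30 mm (distance of glue_bottle from where it was at the start of the episode above 0.03 m).
It also fails if it takes over 48 s, if anything falls off the work surface, if the arm or the gripper's body presses on something with over 40 N, if the wrist force passes 120 N, or if a joint passes its speed limit or range.

ROBOT

A 6-joint arm with a two-finger parallel gripper is mounted at the origin on the work surface. World frame = base frame: x ahead of the robot, y to its left, z up, the work surface at z = 0. Lengths are in m, angles in rad, forces in N, time in s.
With the tool pointing down it reaches from about 0.4 to 0.825 m from the base axis. Payload 7 kg.
Tool frame: the origin (TCP) lies at the very end of the fingers, on their centre line; the grasp point (between the pads) lies 19 mm behind it; z points along the fingers, x is the direction in which the jaws open and shut, and the axes are right-handed (so a half turn about z gives the same grasp; the last joint's range is limited). The gripper opens to 85 mm and grips with 20 to 120 N. Pads are 22 mm wide; open, the fingers measure 114 mm over their backs; the gripper's body (76 mm by 85 mm) begins 54 mm behind the grasp point. The pads swing forward as they close: fully open they stand 13 mm farther back than shut.
Start: joints at [-0.864, 0.359, 0.012, 0, -1.224, -0.288], TCP at [0.274, -0.617, 0.204] pointing down, gripper open.
Joint ranges: [-3.07, 3.07], [-1.43, 2.12], [-1.02, 1.25], [-3.03, 1.67], [-3.05, -0], [-3.03, 3.03]. Speed limits (rad/s): [2.39, 2.39, 3.01, 3.14, 3.14, 3.14].

INTERFACE

Orientations are given as a unit quaternion [x, y, z, w].
In Python, from bench import status, imaging, r, nets gives the robot as it stands.
- The arm moves only by the tool arm_command, never from a script. Its argument "targets" is one flat list of numbers, 5 for each row, row after row: the shift along the tool's x, y, z in cm, then the turn about the tool's z in degrees, then the opening in per cent of the stroke, from 0 (shut) to 100 (fully open). A call has 1 to 20 rows; each row shifts and turns the commanded pose from where the row before left it, along the tool's axes as they then stand; what a row does not reach is not made up. A row lasts 1/8 s, in which the tool goes at most 62.5 mm and 10.7 degrees, less where a joint would pass 70% of its speed; a pose out of reach is approached as far as the arm can. A call with a gripper value outside its range is refused whole. The fingers move at their own pace and stop on an object; the grip force is fixed at half the most. Time passes only in rows, so rows that do not move let the fingers close. It gives the time, the measured TCP pose, the force and the opening at its end, in the units of the state.
- status.get_state(): the state, without advancing time (a new reading comes with each control period).
- imaging.get_image(name): name is "scene" or "top" or "wrist"; returns (picture, depth): 480x640x3 uint8, red, green, blue; 480x640 float32, m along the optical axis (not along the pixel's ray), 0 where there is no reading.
- imaging.camera_params(name): a dict with "intrinsics" (3x3 intrinsics, pixels), "R" (3x3) and "t" (3): a world point X has camera coordinates R X + t; the wrist camera has in their place "T_tool_cam" (4x4, takes a point from camera to tool coordinates, whose origin is the TCP and whose axes are the tool frame's). Camera axes: x right, y down, z forward; pixel columns grow to the right and rows downward; lengths in m; the calibration is good to about 2 mm. A picture is of the moment at which its call begins: read the wrist's pose just before it. camera_params takes no time and is no camera call.
- r.job_done(): hands the job in, once; it reports no verdict.
Trained networks look in the newest picture that a camera, given by its name, has taken for a name from the list of things; names that differ only in an ending like _2 or _b are one class to them, and where a whole thing is asked for, a point or a joint stands for the part that bears it (a point fixed in the world has none). Each returns a list of dicts, best first, with "conf" (0 to 1); they miss things now and then, are a little off and sometimes report something else, mostly with a low value. They report only what shows in the picture. A call takes as long as a camera call. They do not tell look-alikes from the thing itself.
- nets.look_for(camera, target): "rect" ([centre column, centre row, width, height] in pixels, round what is visible of it).
- nets.cut_out(camera, target): "pixels" (480x640 bool, what is visible of it) and "rect" ([centre column, centre row, width, height] in pixels, round what is visible of it).
The state is a dict: "time": time; "joints": joint angles; "joint_velocities": joint speeds; "effort": joint torques, N m; "ee_pos": TCP position; "eef_rot": TCP orientation; "contact_force": force on the tool from outside, world axes, zero at the start; "wrist_torque": the same for the moment, N m; "finger_gap": finger opening in m.
Only numpy, scipy, OpenCV 4.12 (cv2) and the standard library are available. Lean on these libraries where they do the work, as an engineer would, in place of code of your own. Each camera call takes 0.05 s, during which the arm holds its last target.

## Working session

There is one attempt and no reset: what is moved stays moved. The work goes in short steps, Python scripts to look and compute and a tool call to move; the robot and the scene stay as the last step left them, time stands still between calls to the robot, and variables do not carry over. Pictures are saved under pics/ and viewed, and the job is handed in when it is done.

Besides the shell and the picture viewer there is one more tool, called after "Emit:" by a JSON object that holds its "method" and its "body", one argument or row to a line. arm_command: Moves the arm, as the interface text tells. Its arguments: {"type":"object","properties":{"targets":{"type":"array","items":{"type":"number"}}},"required":["targets"]}

```bash
ls; mkdir -p pics
cat > h.py <<'E'
import numpy as np, cv2
from bench import status, imaging, r, nets
from scipy.spatial.transform import Rotation as Rn
def cam(name, st=None):
    p=imaging.camera_params(name); K=np.array(p["intrinsics"])
    if name=="wrist":
        st=st or status.get_state()
        T=np.eye(4);T[:3,:3]=Rn.from_quat(st["eef_rot"]).as_matrix();T[:3,3]=st["ee_pos"]
        W=T@np.array(p["T_tool_cam"])
    else:
        E=np.eye(4);E[:3,:3]=p["R"];E[:3,3]=np.ravel(p["t"]);W=np.linalg.inv(E)
    return K,W
def world(K,W,u,v,d):
    u=np.asarray(u,float);v=np.asarray(v,float);d=np.asarray(d,float)
    c=np.stack([(u-K[0,2])/K[0,0]*d,(v-K[1,2])/K[1,1]*d,d],-1)
    return c@W[:3,:3].T+W[:3,3]
def onplane(K,W,u,v,z):
    ray=W[:3,:3]@np.array([(u-K[0,2])/K[0,0],(v-K[1,2])/K[1,1],1.])
    return W[:3,3]+ray*(z-W[2,3])/ray[2]
def proj(K,W,X):
    c=np.linalg.inv(W)@np.append(X,1); return K[:2,:2]@(c[:2]/c[2])+K[:2,2]
def save(n,im): cv2.imwrite(n,cv2.cvtColor(im,cv2.COLOR_RGB2BGR))
E
python3 - <<'E'
from h import *
for n in ["scene","top","wrist"]:
    im,d=imaging.get_image(n); save(f"pics/{n}0.png",im); np.savez(f"{n}0.npz",im=im,d=d)
    K,W=cam(n); print(n,K.round(1).tolist(),W.round(3).tolist())
for n in ["top","scene"]:
  for t in ["stop_pin","pin_block","jig","index_knob","glue_bottle","mallet","bar_clamp"]:
    print(n,t,[(np.round(x["rect"]).tolist(),round(x["conf"],2)) for x in nets.look_for(n,t)])
print(status.get_state())
E
```

```text
pics
scene [[458.7, 0.0, 324.3], [0.0, 458.7, 241.2], [0.0, 0.0, 1.0]] [[0.802, 0.488, -0.345, 1.023], [0.597, -0.655, 0.462, -0.435], [-0.0, -0.577, -0.817, 1.02], [0.0, 0.0, 0.0, 1.0]]
top [[433.3, 0.0, 324.2], [0.0, 433.3, 240.6], [0.0, 0.0, 1.0]] [[0.002, -0.994, 0.111, 0.526], [-1.0, -0.002, 0.001, 0.065], [-0.0, -0.111, -0.994, 0.971], [0.0, 0.0, 0.0, 1.0]]
wrist [[330.7, 0.0, 317.4], [0.0, 330.7, 242.2], [0.0, 0.0, 1.0]] [[-0.408, 0.868, 0.284, 0.201], [0.913, 0.387, 0.127, -0.648], [0.0, 0.311, -0.95, 0.372], [0.0, 0.0, 0.0, 1.0]]
top stop_pin [([500.0, 288.0, 30.0, 12.0], 0.85), ([526.0, 330.0, 27.0, 17.0], 0.71), ([484.0, 328.0, 21.0, 15.0], 0.69)]
top pin_block [([402.0, 170.0, 116.0, 50.0], 0.7), ([463.0, 332.0, 59.0, 42.0], 0.6)]
top jig [([301.0, 294.0, 154.0, 83.0], 0.56), ([270.0, 310.0, 34.0, 36.0], 0.47)]
top index_knob [([269.0, 309.0, 34.0, 37.0], 0.64)]
top glue_bottle [([496.0, 213.0, 47.0, 35.0], 0.74), ([464.0, 332.0, 59.0, 47.0], 0.62)]
top mallet [([403.0, 171.0, 117.0, 52.0], 0.81)]
top bar_clamp [([117.0, 278.0, 65.0, 136.0], 0.76)]
scene stop_pin [([141.0
[... 468 characters left out ...]
oints': array([-8.63895126e-01,  3.58534240e-01,  1.19199023e-02, -4.56904382e-06,
       -1.22408721e+00, -2.88098690e-01]), 'joint_velocities': array([-4.67039578e-04,  6.25111210e-06,  1.44455022e-03,  4.46739360e-04,
        1.05925995e-04,  8.67195860e-04]), 'effort': array([-1.39112431e-04, -5.82921374e+01,  2.93659651e+01,  6.94160119e+00,
       -3.63849358e-04, -2.20883642e-06]), 'ee_pos': array([ 0.27448471, -0.61666265,  0.20355266]), 'eef_rot': array([ 5.44671768e-01,  8.38649309e-01, -1.13956680e-05,  4.60498209e-05]), 'contact_force': array([-1.6053858 , -0.01653812, -0.10709592]), 'wrist_torque': array([-0.0101654 ,  0.10465673,  0.01219383]), 'finger_gap': 0.0855889989160005}
```

View pics/scene0.png

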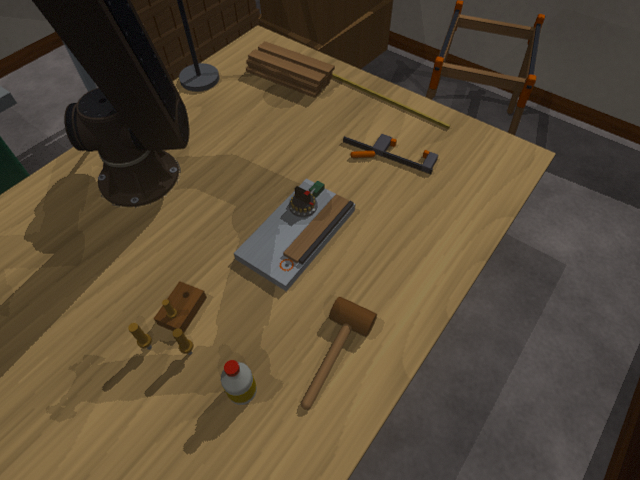

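View pics/top0.png

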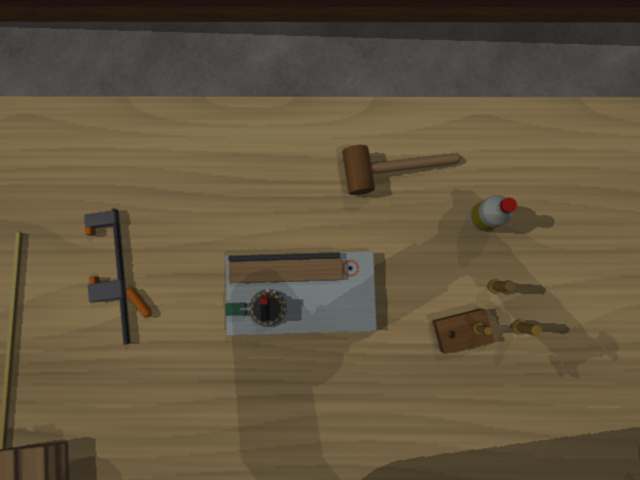

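View pics/wrist0.png

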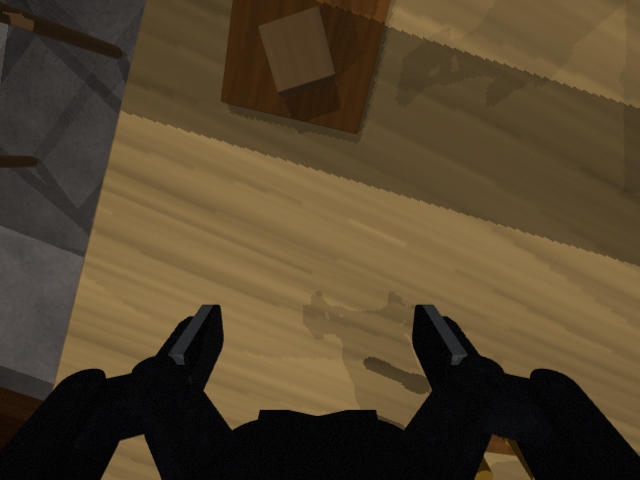

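Scene view: pin standing in the block at (169,310), two bigger-looking pins on the bench at (141,338) and (183,344). Top view: pin in block at (482,328), others at (500,287) and (527,328); ring at (350,268), knob at (268,307). Now I'll measure them.

Run:
```python
from h import *
T=np.load("top0.npz");im,d=T["im"],T["d"];K,W=cam("top")
S=np.load("scene0.npz");ims,ds=S["im"],S["d"];Ks,Ws=cam("scene")
def cloud(K,W,d,c0,c1,r0,r1):
    v,u=np.mgrid[r0:r1,c0:c1];P=world(K,W,u,v,d[r0:r1,c0:c1]);return P,u,v
# ring (orange)
hsv=cv2.cvtColor(im,cv2.COLOR_RGB2HSV)
m=np.zeros((480,640),bool);m[255:285,340:362]=True
mm=m&(hsv[...,0]<15)&(hsv[...,1]>90)&(hsv[...,2]>80)
v,u=np.nonzero(mm);print("ring px",len(u),(u.min()+u.max())/2,(v.min()+v.max())/2,u.mean(),v.mean())
(c,ax,an)=cv2.fitEllipse(np.stack([u,v],1).astype(np.float32));print(c,ax);print("hole",onplane(K,W,*c,0.03))
# deck mask: height 0.03
P,u,v=cloud(K,W,d,200,400,230,350)
dm=(abs(P[...,2]-0.03)<0.006)
X=P[dm];print("deck",len(X),X.min(0),X.max(0),np.median(X[:,2]))
rect=cv2.minAreaRect((P[P[...,2]>0.02][:,:2]*1000).astype(np.float32));print(rect)
X=P[(P[...,2]>0.085)];print("knob top",len(X),X.mean(0),X[:,2].max(),X.min(0),X.max(0));print(cv2.minAreaRect((X[:,:2]*1000).astype(np.float32)))
for nm,KK,WW,dd,boxes in [("top",K,W,d,[(470,498,315,342),(485,518,278,297),(512,545,318,338)]),("scene",Ks,Ws,ds,[(160,178,298,322),(128,153,325,350),(172,192,328,356)])]:
  for b in boxes:
    P,u,v=cloud(KK,WW,dd,*b);z=P[...,2];top=z.max();X=P[z>top-0.008];print(nm,b,"top z",top,"n",len(X),X.mean(0),np.ptp(X,0))
P,u,v=cloud(K,W,d,425,500,300,360);X=P[abs(P[...,2]-0.035)<0.006];print("block",len(X),np.median(X[:,2]),cv2.minAreaRect((X[:,:2]*1000).astype(np.float32)))
a=cv2.resize(im[200:360,200:400],None,fx=4,fy=4,interpolation=cv2.INTER_CUBIC);save("pics/tj.png",a[:600])
a=cv2.resize(ims[285:365,115:215],None,fx=7,fy=7,interpolation=cv2.INTER_CUBIC);save("pics/sp.png",a)
```

```text
ring px 78 351.0 268.0 351.0897435897436 267.87179487179486
(350.1496276855469, 267.6592102050781) (14.605157852172852, 15.022904396057129)
hole [0.57142407 0.0095722  0.03      ]
deck 7276 [ 0.42911972 -0.04526418  0.02479214] [0.60793107 0.27980852 0.03596429] 0.03038331439159464
((517.5189819335938, 117.49746704101562), (169.96238708496094, 320.7287292480469), 2.032808780670166)
knob top 259 [0.4995121  0.14497175 0.39352468] 0.9709074088516593 [0.46337125 0.06543819 0.08544424] [0.52567493 0.19412514 0.97090741]
((493.9727478027344, 128.67994689941406), (45.035850524902344, 134.12669372558594), 8.063414573669434)
top (470, 498, 315, 342) top z 0.9709074088516593 n 3 [0.52567493 0.06543819 0.97090741] [0. 0. 0.]
top (485, 518, 278, 297) top z 0.9709074088516593 n 1 [0.52567493 0.06543819 0.97090741] [0. 0. 0.]
top (512, 545, 318, 338) top z 0.9709074088516593 n 2 [0.52567493 0.06543819 0.97090741] [0. 0. 0.]
scene (160, 178, 298, 322) top z 1.019563307663984 n 3 [ 1.02298879 -0.43462218  1.01956331] [0. 0. 0.]
scene (128, 153, 325, 350) top z 1.019563307663984 n 5 [ 1.02298879 -0.43462218  1.01956331] [0. 0. 0.]
scene (172, 192, 328, 356) top z 1.019563307663984 n 2 [ 1.02298879 -0.43462218  1.01956331] [0. 0. 0.]
block 1581 0.035401189565060776 ((437.73492431640625, -233.50442504882812), (70.61075592041016, 111.28555297851562), 14.100523948669434)
```

View pics/tj.png

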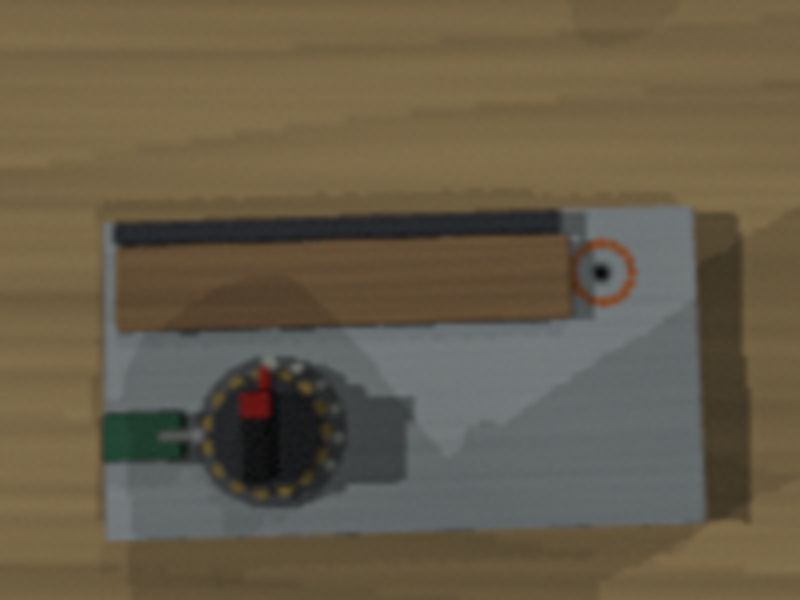

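View pics/sp.png

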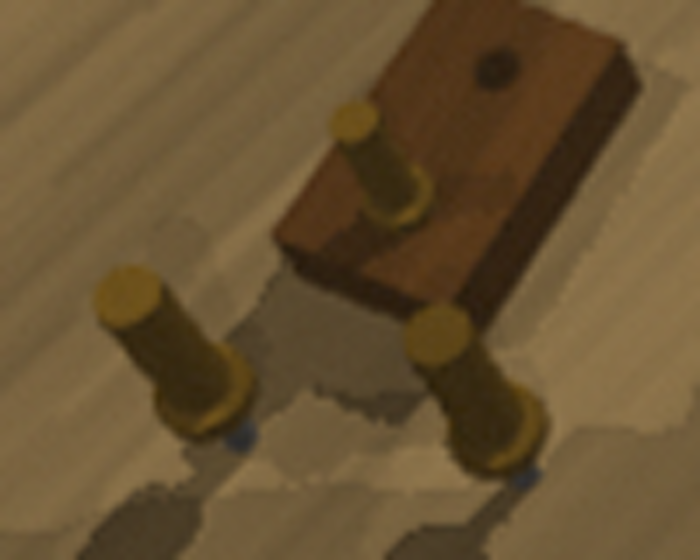

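The pin in the block is clearly the smallest of the three. The jig fit (centre 0.5175, 0.1175, yaw 2.0°) gives the hole at (0.5714, 0.0093), and the ring measures (0.5714, 0.0096), so they agree. Next I'll locate the pins and plan joint 6 use.

Run:
```python
from h import *
st=status.get_state()
print(Rn.from_quat(st["eef_rot"]).as_matrix().round(3))
for n,boxes in [("top",[(470,498,315,342),(485,518,278,297),(512,545,318,338)]),("scene",[(160,178,298,322),(128,153,325,350),(172,192,328,356)])]:
  D=np.load(n+"0.npz")["d"];K,W=cam(n)
  for b in boxes:
    v,u=np.mgrid[b[2]:b[3],b[0]:b[1]];dd=D[b[2]:b[3],b[0]:b[1]];P=world(K,W,u,v,dd);P=P[dd>0.2];z=P[:,2];t=np.percentile(z,99.5);X=P[z>t-0.006];print(n,b,"top",t.round(4),len(X),X.mean(0).round(4),np.ptp(X,0).round(4))
R=Rn.from_euler("z",14.1,degrees=True).as_matrix();print(np.array([.4377,-.2335,0])+R@[0,-.028,0])
K,W=cam("top");D=np.load("top0.npz")["d"]
v,u=np.mgrid[285:330,250:290];dd=D[285:330,250:290];P=world(K,W,u,v,dd);P=P[dd>.2];X=P[(P[:,2]>.088)&(P[:,2]<.12)];print("knob",len(X),X.mean(0),cv2.minAreaRect((X[:,:2]*1000).astype(np.float32)),X[:,2].mean())
J=np.array([.5175,.1175,0]);a=np.radians(2.03)
```

```text
[[-0.407  0.914  0.   ]
 [ 0.914  0.407 -0.   ]
 [-0.     0.    -1.   ]]
top (470, 498, 315, 342) top 0.0973 53 [ 0.4442 -0.2596  0.0954] [0.0139 0.0164 0.0072]
top (485, 518, 278, 297) top 0.1198 93 [ 0.5328 -0.298   0.1176] [0.0195 0.0209 0.006 ]
top (512, 545, 318, 338) top 0.1198 98 [ 0.4475 -0.3449  0.1173] [0.0194 0.0202 0.0065]
scene (160, 178, 298, 322) top 0.0958 41 [ 0.4466 -0.2608  0.0934] [0.0143 0.015  0.0066]
scene (128, 153, 325, 350) top 0.1188 65 [ 0.4502 -0.3473  0.1159] [0.0199 0.018  0.0073]
scene (172, 192, 328, 356) top 0.1191 73 [ 0.5347 -0.2988  0.1163] [0.0209 0.0198 0.0072]
[ 0.44452122 -0.26065642  0.        ]
knob 166 [0.48614165 0.1860821  0.09670067] ((485.3782958984375, 186.7282257080078), (43.86935806274414, 14.204093933105469), 1.0288808345794678) 0.09670067365786153
```

Emit:
{"method": "arm_command", "body": {
  "targets": [2.1,2.5,0.2,0,50,2.1,2.5,0.2,0,50,2.1,2.5,0.2,0,50,2.1,2.5,0.2,0,50,2.1,2.5,0.2,0,50,2.1,2.5,0.2,0,50,2.1,2.5,0.2,0,50,2.1,2.5,0.2,0,50,2.1,2.5,0.2,0,50,2.1,2.5,0.2,0,50,2.1,2.5,0.2,0,50,2.5,2.6,0.2,0,50,0,0,0,0,50]
}}

```text
time: 2.48
ee_pos: [0.4461, -0.2588, 0.1797]
eef_rot: [0.544, 0.839, 0.0, 0.0]
contact_force: [-0.1, 0.7, 0.7]
finger_gap: 0.0427
```

Run:
```python
from h import *
st=status.get_state();print(st["time"],st["ee_pos"],st["finger_gap"],st["joints"].round(3))
im,d=imaging.get_image("wrist");K,W=cam("wrist",st);save("pics/w1.png",im);np.savez("w1.npz",im=im,d=d,K=K,W=W)
print([(np.round(x["rect"]).tolist(),round(x["conf"],2)) for x in nets.look_for("wrist","stop_pin")])
print("TCP px",proj(K,W,st["ee_pos"]),"pin top expected",proj(K,W,[.445,-.2605,.095]))
```

```text
2.475 [ 0.4460927  -0.25876995  0.17966792] 0.04265869082596932 [-0.145  0.114 -0.37  -0.    -1.086 -1.005]
[([240.0, 298.0, 51.0, 71.0], 0.67), ([315.0, 225.0, 23.0, 36.0], 0.66), ([222.0, 190.0, 56.0, 45.0], 0.64)]
TCP px [315.82048253 283.85553937] pin top expected [314.98729975 236.54913026]
```

View pics/w1.png

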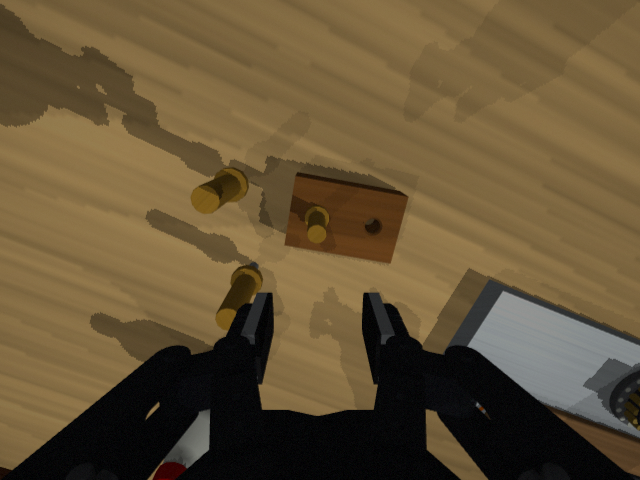

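The pin in the block is at (317,233), between the two bigger pins at (205,198) and (235,300), and the jaws are lined up with it. I'll refine its centre from the wrist view.

Run:
```python
from h import *
D=np.load("w1.npz");im,d,K,W=D["im"],D["d"],D["K"],D["W"]
v,u=np.mgrid[200:250,295:340];dd=d[200:250,295:340];P=world(K,W,u,v,dd)
m=(P[...,2]>.088)&(P[...,2]<.105);uu,vv=u[m],v[m]
print(m.sum(),uu.min(),uu.max(),vv.min(),vv.max(),P[m].mean(0))
(c,rad)=cv2.minEnclosingCircle(np.stack([uu,vv],1).astype(np.float32));print(c,rad,onplane(K,W,*c,.095))
m=(P[...,2]>.038)&(P[...,2]<.085);print("side",P[m].mean(0))
a=cv2.resize(im[190:260,270:370],None,fx=7,fy=7,interpolation=cv2.INTER_CUBIC);save("pics/w1c.png",a)
```

```text
308 307 326 223 243 [ 0.4421326  -0.2606088   0.09375447]
(316.2402648925781, 232.96104431152344) 10.11538028717041 [ 0.44184129 -0.26081157  0.095     ]
side [ 0.43786896 -0.26249042  0.05363589]
```

View pics/w1c.png

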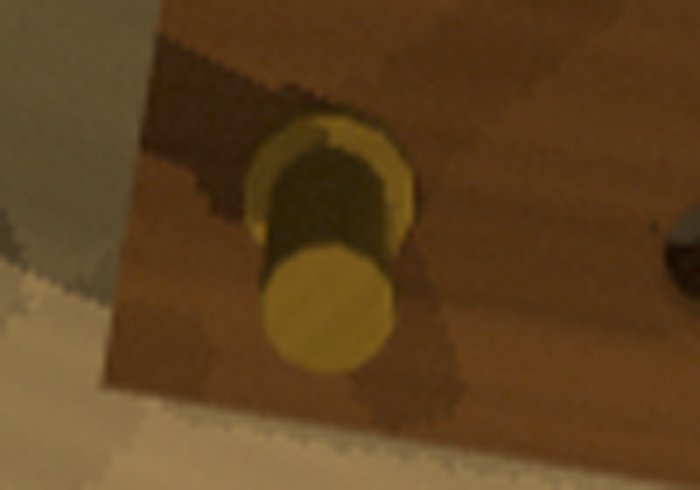

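Emit:
{"method": "arm_command", "body": {
  "targets": [0,-0.2,2.4,0,50,0,0,2.5,0,50,0,0,2.5,0,50,0,0,2.5,0,50,0,0,2.0,0,50,0,0,0.5,0,50,0,0,0,0,50,0,0,0,0,0,0,0,0,0,0,0,0,0,0,0,0,0,0,0,0]
}}

```text
time: 3.95
ee_pos: [0.4443, -0.2614, 0.0565]
eef_rot: [0.544, 0.839, 0.0, 0.001]
contact_force: [-0.1, -0.1, 6.1]
finger_gap: 0.0127
```

Run:
```python
from h import *
st=status.get_state();print(st["time"],st["ee_pos"],st["finger_gap"],st["contact_force"])
im,d=imaging.get_image("wrist");save("pics/w2.png",im)
```

```text
3.95 [ 0.44427433 -0.26139128  0.05652879] 0.012700080486972623 [-0.10462259 -0.06932555  6.1364263 ]
```

View pics/w2.png

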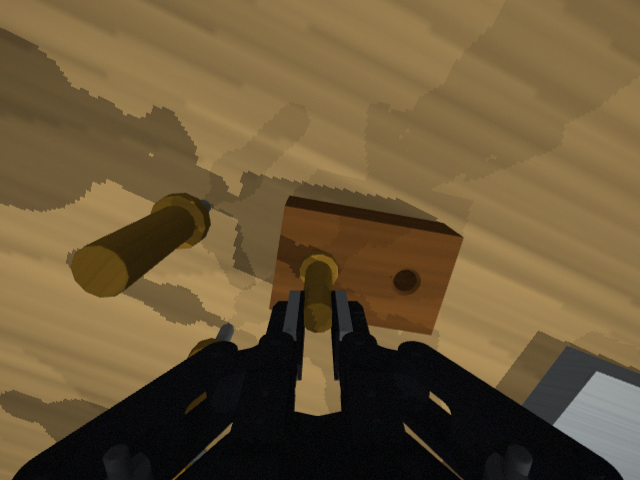

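Emit:
{"method": "arm_command", "body": {
  "targets": [0,0,0,0,0,0,0,0,0,0]
}}

```text
time: 4.25
ee_pos: [0.4443, -0.2614, 0.0565]
eef_rot: [0.544, 0.839, 0.0, 0.001]
contact_force: [-1.1, 0.4, 6.2]
finger_gap: 0.0128
```

Run:
```python
from h import *
st=status.get_state();print(st["time"],st["ee_pos"],st["finger_gap"],st["contact_force"])
im,d=imaging.get_image("wrist");K,W=cam("wrist",st);save("pics/w3.png",cv2.resize(im[220:420,200:440],None,fx=3,fy=3,interpolation=cv2.INTER_CUBIC))
for X in ([.444,-.2605,.095],[.4443,-.2614,.075]): print(proj(K,W,X))
```

```text
4.25 [ 0.44428823 -0.26142151  0.05652313] 0.012781171489905397 [-1.08004312  0.37375151  6.16579436]
[317.37732059 320.83186602]
[315.60813644 299.55004545]
```

View pics/w3.png

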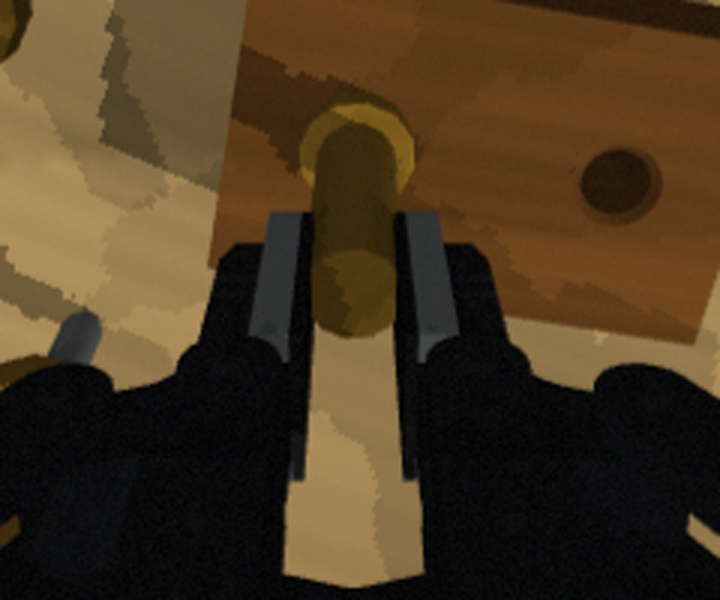

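Emit:
{"method": "arm_command", "body": {
  "targets": [0,0,-0.5,0,0,0,0,-1.0,0,0,0,0,-1.5,0,0,0,0,-2.0,0,0,0,0,-2.5,0,0,0,0,-2.5,0,0,0,0,0,0,0,0,0,0,0,0]
}}

```text
time: 5.3
ee_pos: [0.4433, -0.261, 0.1556]
eef_rot: [0.545, 0.839, 0.0, 0.0]
contact_force: [-0.2, -0.0, -0.0]
finger_gap: 0.0124
```

Run:
```python
from h import *
st=status.get_state();print(st["time"],st["ee_pos"],st["finger_gap"],st["contact_force"],st["wrist_torque"])
im,d=imaging.get_image("wrist");K,W=cam("wrist",st);save("pics/w4.png",cv2.resize(im[220:420,200:440],None,fx=3,fy=3,interpolation=cv2.INTER_CUBIC))
np.savez("w4.npz",im=im,d=d,K=K,W=W)
im,d=imaging.get_image("scene");save("pics/s4.png",cv2.resize(im[220:360,100:290],None,fx=4,fy=4,interpolation=cv2.INTER_CUBIC))
```

```text
5.3 [ 0.44327155 -0.26100216  0.15561685] 0.012438858067064037 [-0.16476255 -0.04300418 -0.04862984] [0.03917121 0.01597547 0.02100271]
```

View pics/w4.png

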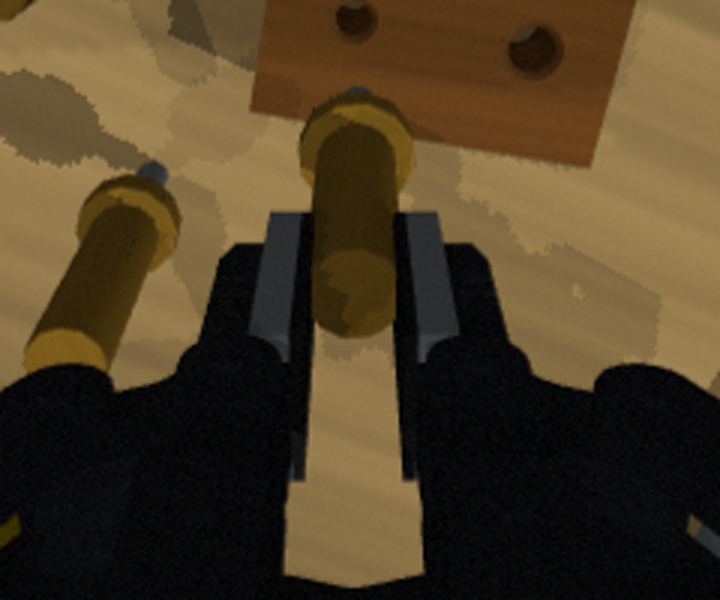

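View pics/s4.png

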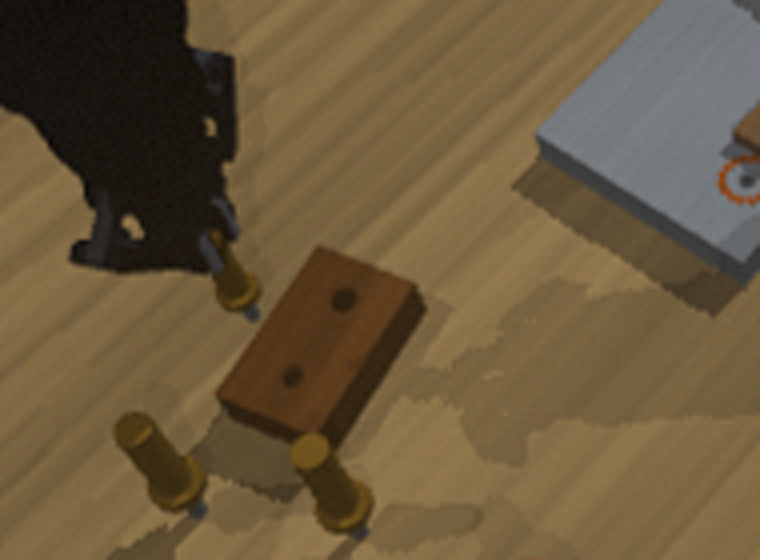

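Pin held upright; the block's two holes are empty. I'll fit the pin's axis relative to the TCP by silhouette, then move over to the jig.

```bash
cat > fit.py <<'E'
from h import *
from scipy.optimize import minimize
def silh(K,W,base,parts,axis=np.array([0,0,1.])):
    m=np.zeros((480*4,640*4),np.uint8);t=np.linspace(0,2*np.pi,48)
    for r_,z0,z1 in parts:
        pts=[proj(K,W,base+[r_*np.cos(a),r_*np.sin(a),0]+axis*z) for z in (z0,z1) for a in t]
        h=cv2.convexHull((np.array(pts)*4+1.5).astype(np.int32));cv2.fillConvexPoly(m,h,1)
    return cv2.resize(m.astype(np.float32),(640,480),interpolation=cv2.INTER_AREA)
PIN=[(.004,0,.028),(.012,.028,.036),(.008,.036,.088)]
E
python3 - <<'E'
from fit import *
D=np.load("w4.npz");im,d,K,W=D["im"],D["d"],D["K"],D["W"]
tcp=np.array([.44327,-.26100,.15562]);tx=np.array([-.407,.914,0]);ty=np.array([.914,.407,0])
hsv=cv2.cvtColor(im,cv2.COLOR_RGB2HSV);v,u=np.mgrid[0:480,0:640];P=world(K,W,u,v,d)
roi=np.zeros((480,640),bool);roi[245:291,295:345]=True
m=(d>.05)&(P[...,2]>.08)&roi
rows=np.nonzero(m.any(1))[0];print(rows.min(),rows.max(),m.sum())
def cost(p,ret=False):
    s=silh(K,W,tcp+p[0]*tx/1000+p[1]*ty/1000+[0,0,-.0495+p[2]/1000],PIN)
    return np.abs(s-m)[roi].sum()
best=None
for x in np.arange(-3,3.1,1):
  for y in np.arange(-6,6.1,1):
    for z in (-2,0,2):
      c=cost((x,y,z)); 
      if best is None or c<best[0]: best=(c,x,y,z)
print(best);R=minimize(cost,best[1:],method="Nelder-Mead",options=dict(initial_simplex=np.array(best[1:])+np.array([[0,0,0],[1,0,0],[0,1,0],[0,0,1.]])));print(R.x,R.fun)
for z in (-2,-1,0,1,2):
    R=minimize(lambda q:cost((q[0],q[1],z)),best[1:3],method="Nelder-Mead",options=dict(initial_simplex=np.array(best[1:3])+np.array([[0,0],[1,0],[0,1.]])));print(z,R.x,R.fun)
E
```

```text
249 290 1296
(np.float32(88.9375), np.float64(2.0), np.float64(1.0), -2)
[ 1.56281307  2.86174263 -8.69350271] 43.8125
-2 [1.53844953 0.53013194] 63.6875
-1 [1.5321812  0.25910708] 68.625
0 [ 1.47016907 -0.04366302] 74.75
1 [ 1.64688969 -0.39943647] 80.25
2 [ 1.5415516  -0.72286751] 86.625
```

Emit:
{"method": "arm_command", "body": {
  "targets": [1.0,1.1,0,0,0,1.8,2.1,0,0,0,1.8,2.1,0,0,0,1.8,2.1,0,0,0,1.8,2.1,0,0,0,1.8,2.1,0,0,0,1.8,2.1,0,0,0,1.8,2.1,0,0,0,1.8,2.1,0,0,0,1.8,2.1,0,0,0,1.6,1.9,0,0,0,0.8,0.8,0,0,0,0,0,0,0,0,0,0,0,0,0]
}}

```text
time: 7.15
ee_pos: [0.5708, 0.0097, 0.1554]
eef_rot: [0.545, 0.839, -0.0, -0.0]
contact_force: [0.1, -0.4, -0.4]
finger_gap: 0.0125
```

Run:
```python
from h import *
st=status.get_state();print(st["time"],st["ee_pos"],st["finger_gap"],st["contact_force"],Rn.from_quat(st["eef_rot"]).as_matrix().round(4).tolist())
im,d=imaging.get_image("wrist");K,W=cam("wrist",st);save("pics/w5.png",im)
np.savez("w5.npz",im=im,d=d,K=K,W=W,tcp=st["ee_pos"])
print(proj(K,W,[.5714,.0094,.03]))
```

```text
7.15 [0.57078403 0.00971576 0.15539788] 0.012474399486330012 [ 0.06268221 -0.40539915 -0.38565986] [[-0.4064, 0.9137, -0.0004], [0.9137, 0.4064, -0.0001], [0.0001, -0.0005, -1.0]]
[315.95402508 225.8773893 ]
```

View pics/w5.png

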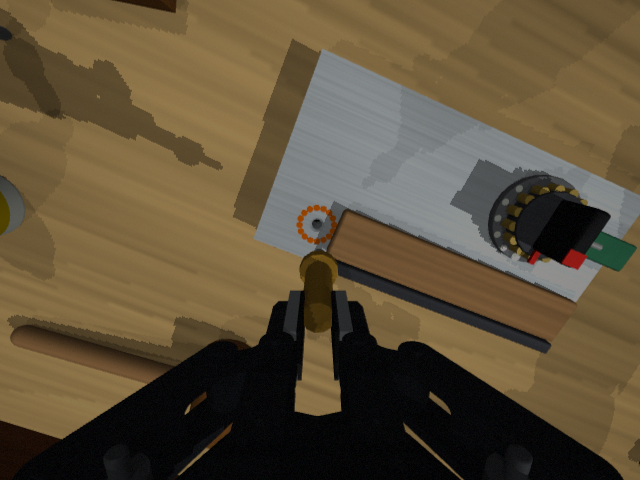

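Run:
```python
from fit import *
D=np.load("w5.npz");im,d,K,W,tcp=[D[k] for k in("im","d","K","W","tcp")]
hsv=cv2.cvtColor(im,cv2.COLOR_RGB2HSV)
mm=(hsv[...,0]<15)&(hsv[...,1]>130)&(hsv[...,2]>120);roi=np.zeros_like(mm);roi[200:248,292:340]=1;mm&=roi
v,u=np.nonzero(mm);c,ax,an=cv2.fitEllipse(np.stack([u,v],1).astype(np.float32));print(len(u),c,ax)
h=onplane(K,W,*c,.03);print("hole wrist",h)
# ring via world-plane circle fit
Q=np.array([onplane(K,W,a,b,.03)[:2] for a,b in zip(u,v)]);A=np.c_[2*Q,np.ones(len(Q))];s=np.linalg.lstsq(A,(Q**2).sum(1),rcond=None)[0];print(s[:2],np.sqrt(s[2]+s[0]**2+s[1]**2))
tx=np.array([-.4064,.9137]);ty=np.array([.9137,.4064]);e=s[:2]-tcp[:2];print("rel tool mm",e@tx*1e3,e@ty*1e3)
v,u=np.mgrid[205:245,280:315];P=world(K,W,u,v,d[205:245,280:315]);print("deck z",np.median(P[...,2]))
save("pics/w5c.png",cv2.resize(im[195:345,240:400],None,fx=4.5,fy=4,interpolation=cv2.INTER_CUBIC))
```

```text
296 (315.3387145996094, 223.53851318359375) (32.841617584228516, 34.190059661865234)
hole wrist [0.56959262 0.00797665 0.03      ]
[0.56984081 0.00849621] 0.015706702941513488
rel tool mm -0.730971644165781 -1.3574468968446658
deck z 0.029190371908966922
```

View pics/w5c.png

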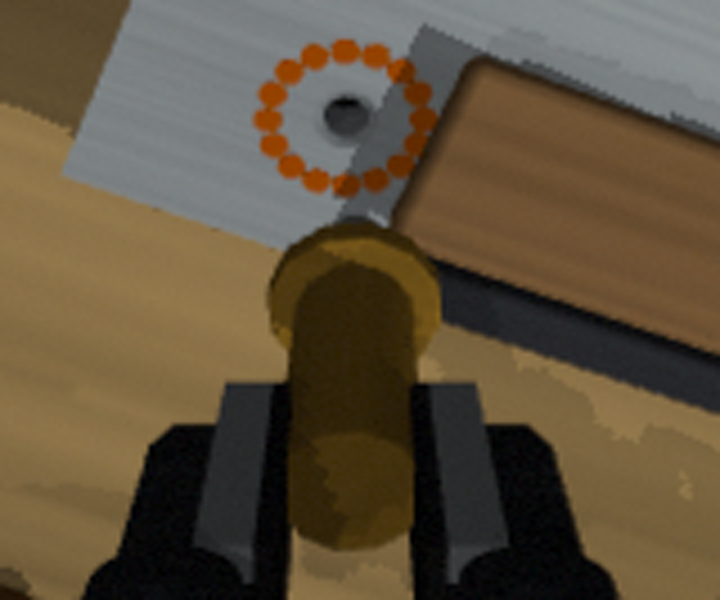

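The corrected wrist measurement agrees with the top camera to about 0.5 mm. I'll descend until the tip is about 6 mm above the deck and look.

Emit:
{"method": "arm_command", "body": {
  "targets": [-0.05,0,1.5,0,0,0,0,2.0,0,0,0,0,2.0,0,0,0,0,1.5,0,0,0,0,0,0,0,0,0,0,0,0]
}}

```text
time: 7.95
ee_pos: [0.5718, 0.0097, 0.0859]
eef_rot: [0.545, 0.839, 0.0, 0.0]
contact_force: [-0.6, -0.2, -0.9]
finger_gap: 0.0127
```

Run:
```python
from fit import *
st=status.get_state();print(st["time"],st["ee_pos"],st["contact_force"])
im,d=imaging.get_image("wrist");K,W=cam("wrist",st)
np.savez("w6.npz",im=im,d=d,K=K,W=W,tcp=st["ee_pos"])
save("pics/w6c.png",cv2.resize(im[215:345,240:400],None,fx=4.5,fy=4.5,interpolation=cv2.INTER_CUBIC))
im,d=imaging.get_image("scene");save("pics/s6.png",cv2.resize(im[220:300,240:340],None,fx=7,fy=7,interpolation=cv2.INTER_CUBIC))
```

```text
7.95 [0.57181471 0.00967598 0.08591152] [-0.56459583 -0.16905635 -0.88432136]
```

View pics/w6c.png

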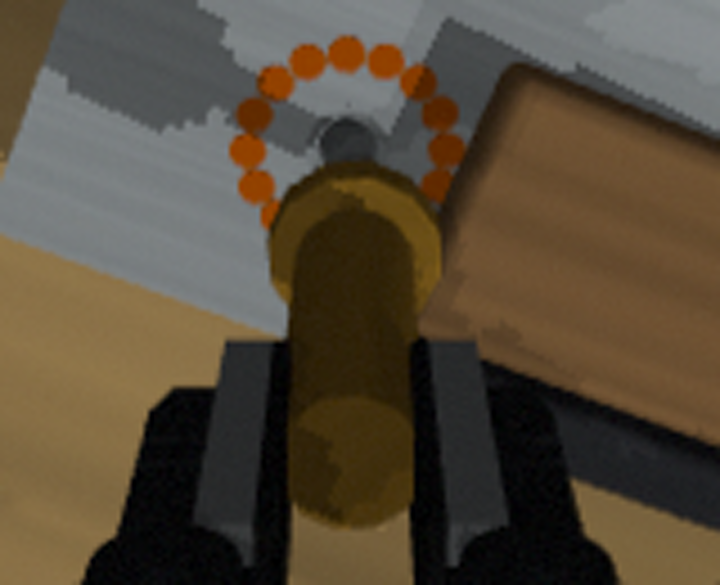

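View pics/s6.png

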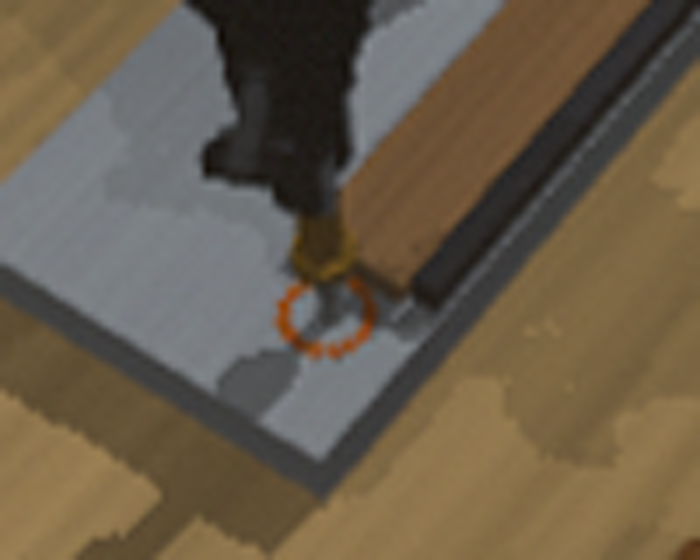

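Emit:
{"method": "arm_command", "body": {
  "targets": [-0.03,-0.04,0.3,0,0,0,0,0.4,0,0,0,0,0.4,0,0,0,0,0.3,0,0,0,0,0,0,0]
}}

```text
time: 8.68
ee_pos: [0.571, 0.0091, 0.0711]
eef_rot: [0.545, 0.839, -0.0, -0.0]
contact_force: [1.9, -1.6, -2.7]
finger_gap: 0.0125
```

Run:
```python
from fit import *
st=status.get_state();print(st["time"],st["ee_pos"],st["contact_force"],st["wrist_torque"])
im,d=imaging.get_image("wrist")
save("pics/w7c.png",cv2.resize(im[215:345,240:400],None,fx=4.5,fy=4.5,interpolation=cv2.INTER_CUBIC))
```

```text
8.675 [0.57096744 0.00914688 0.07109623] [ 1.90796628 -1.62022536 -2.69494817] [-0.45685114 -0.20847563  0.02230267]
```

View pics/w7c.png

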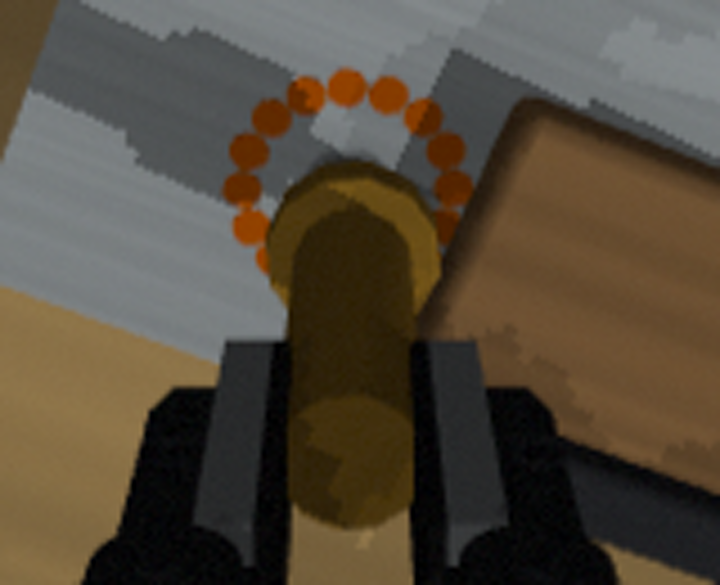

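The tip is 8 mm into the hole with low side forces, so I'll push it home.

Emit:
{"method": "arm_command", "body": {
  "targets": [-0.03,0.01,0.4,0,0,0,0,0.4,0,0,0,0,0.4,0,0,0,0,0.4,0,0,0,0,0.3,0,0,0,0,0.1,0,0,0,0,0,0,0]
}}

```text
time: 9.6
ee_pos: [0.5714, 0.0091, 0.0516]
eef_rot: [0.545, 0.839, 0.0, 0.0]
contact_force: [0.6, 0.1, 0.3]
finger_gap: 0.0129
```

Run:
```python
from fit import *
st=status.get_state();print(st["time"],st["ee_pos"],st["contact_force"],st["wrist_torque"])
im,d=imaging.get_image("wrist")
save("pics/w8c.png",cv2.resize(im[215:345,240:400],None,fx=4.5,fy=4.5,interpolation=cv2.INTER_CUBIC))
```

```text
9.6 [0.57143283 0.00907766 0.05164113] [0.59168539 0.11410881 0.29890702] [-0.03741539  0.18332591 -0.00598976]
```

View pics/w8c.png

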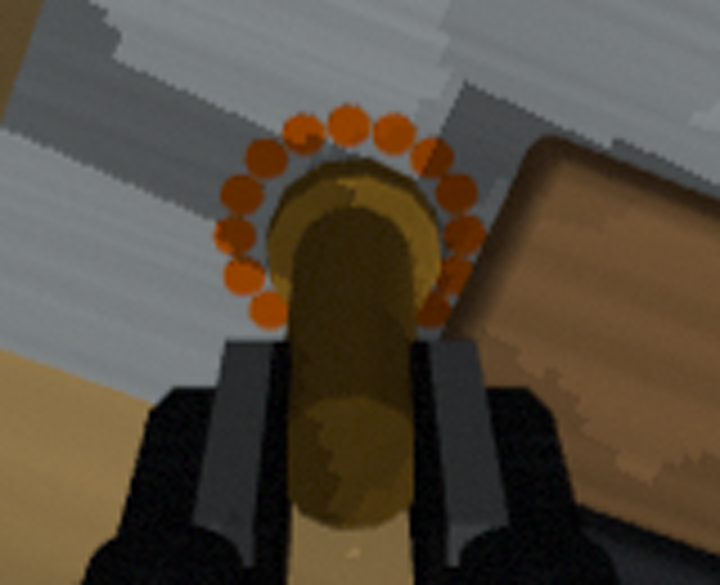

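Nearly home, with no contact load yet. I'll press a little further to seat the collar.

Emit:
{"method": "arm_command", "body": {
  "targets": [0,0,0.1,0,0,0,0,0.1,0,0,0,0,0,0,0]
}}

```text
time: 10.02
ee_pos: [0.5723, 0.0092, 0.0515]
eef_rot: [0.544, 0.839, 0.001, 0.001]
contact_force: [-4.8, 0.8, 15.7]
finger_gap: 0.0127
```

Seated: 15.7 N at the expected height. Release and rise.

Emit:
{"method": "arm_command", "body": {
  "targets": [0,0,0,0,15,0,0,0,0,35,0,0,0,0,45,0,0,0,0,45,0,0,0,0,45,0,0,-1.0,0,45,0,0,-2.0,0,45,0,0,-2.5,0,45,0,0,-2.5,0,45,0,0,-2.0,0,45,0,0,0,0,45]
}}

```text
time: 11.4
ee_pos: [0.5726, 0.0093, 0.1518]
eef_rot: [0.545, 0.839, 0.001, 0.001]
contact_force: [0.1, 1.2, 0.0]
finger_gap: 0.0384
```

Run:
```python
from fit import *
st=status.get_state();print(st["time"],st["ee_pos"],st["contact_force"],st["finger_gap"])
im,d=imaging.get_image("wrist");save("pics/w9.png",im)
n="scene";im,d=imaging.get_image(n);K,W=cam(n);save("pics/s9.png",cv2.resize(im[170:300,220:370],None,fx=4.5,fy=4.5,interpolation=cv2.INTER_CUBIC))
b=(270,310,235,285);v,u=np.mgrid[b[2]:b[3],b[0]:b[1]];dd=d[b[2]:b[3],b[0]:b[1]];P=world(K,W,u,v,dd);P=P[(dd>.2)&(P[...,2]<.13)&(np.hypot(P[...,0]-.5714,P[...,1]-.0094)<.02)];t=np.percentile(P[:,2],99);X=P[P[:,2]>t-.006];print("pin top",t,X.mean(0))
```

```text
11.4 [0.57256727 0.00933551 0.15184236] [0.07742394 1.21833655 0.0185187 ] 0.03839780785978926
pin top 0.09181790417057357 [0.57300396 0.00883247 0.08920773]
```

View pics/w9.png

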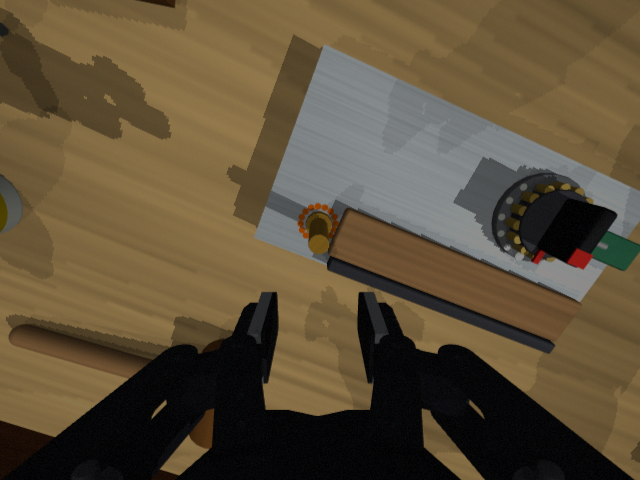

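View pics/s9.png

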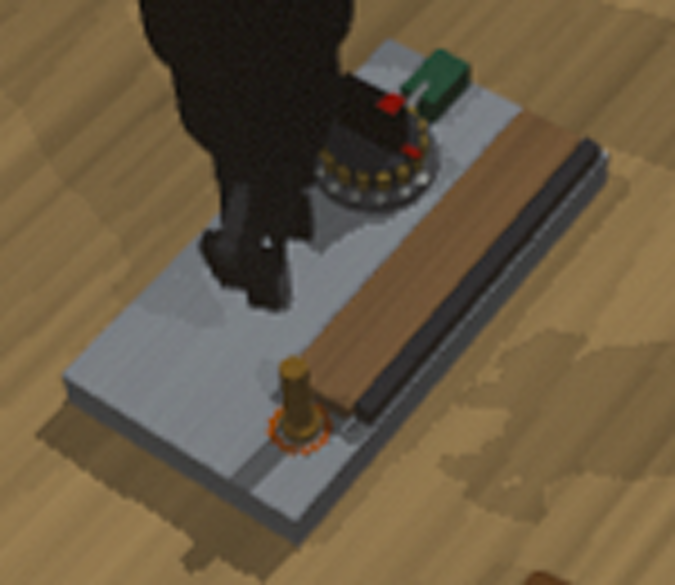

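The pin is home, upright and released (top at z≈0.09, collar inside the ring). Next is the knob. To stay inside joint 6's range during the turn, I'll flip the gripper counter-clockwise by 158°.

Emit:
{"method": "arm_command", "body": {
  "targets": [1.2,-0.05,0,0,45,2.1,-0.08,0,0,45,2.1,-0.08,0,0,45,2.1,-0.08,0,0,45,2.1,-0.08,0,0,45,2.1,-0.08,0,0,45,2.1,-0.08,0,0,45,2.1,-0.08,0,0,45,2.1,-0.08,0,0,45,1.8,-0.06,0,0,45,0,0,0,0,45,0,0,0,-5,45,0,0,0,-9,45,0,0,0,-10,45,0,0,0,-10,45,0,0,0,-10,45,0,0,0,-10,45,0,0,0,-10,45,0,0,0,-10,45]
}}

```text
time: 13.88
ee_pos: [0.484, 0.1864, 0.1493]
eef_rot: [-0.072, 0.997, -0.0, -0.0]
contact_force: [0.4, 0.8, 0.4]
finger_gap: 0.0384
```

Emit:
{"method": "arm_command", "body": {
  "targets": [0,0,0,-10,45,0,0,0,-10,45,0,0,0,-10,45,0,0,0,-10,45,0,0,0,-10,45,0,0,0,-10,45,0,0,0,-10,45,0,0,0,-9,45,0,0,0,-5,45,0,0,0,0,45,0,0,0,0,45]
}}

```text
time: 15.25
ee_pos: [0.484, 0.1867, 0.1494]
eef_rot: [0.719, -0.695, -0.0, 0.0]
contact_force: [-0.3, 0.2, 0.5]
finger_gap: 0.0382
```

Run:
```python
from fit import *
st=status.get_state();M=Rn.from_quat(st["eef_rot"]).as_matrix();print(st["time"],st["ee_pos"],st["finger_gap"],st["joints"].round(3),"yaw",np.degrees(np.arctan2(M[1,0],M[0,0])))
im,d=imaging.get_image("wrist");K,W=cam("wrist",st);save("pics/w10.png",im);np.savez("w10.npz",im=im,d=d,K=K,W=W,tcp=st["ee_pos"])
v,u=np.mgrid[0:480,0:640];P=world(K,W,u,v,d);m=(d>.1)&(abs(P[...,2]-.0965)<.006)&(np.hypot(P[...,0]-.4854,P[...,1]-.1867)<.04)
X=P[m];print(m.sum(),X.mean(0),cv2.minAreaRect((X[:,:2]*1000).astype(np.float32)));print(u[m].min(),u[m].max(),v[m].min(),v[m].max())
```

```text
15.25 [0.48400496 0.18668481 0.14937671] 0.03817881006782198 [ 0.747  0.146 -0.407 -0.    -1.018  0.857] yaw -88.13156957897583
1170 [0.4863106  0.18661575 0.09546614] ((484.98333740234375, 186.35519409179688), (45.03868865966797, 13.921883583068848), 1.42653489112854)
309 328 217 277
```

View pics/w10.png

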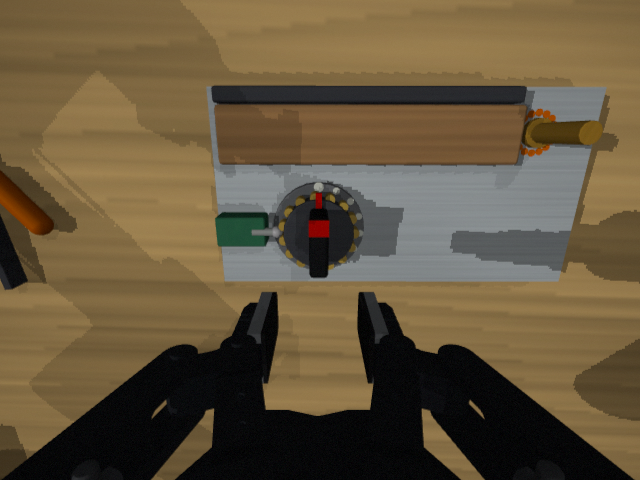

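Aligned: bar at (318,245), pointer up at the larger home mark (318,187), jaws either side. Descend and grip.

Emit:
{"method": "arm_command", "body": {
  "targets": [0,-0.1,1.6,0,45,0,0,2.0,0,45,0,0,2.0,0,45,0,0,1.8,0,45,0,0,1.0,0,45,0,0,0,0,45,0,0,0,0,0,0,0,0,0,0,0,0,0,0,0,0,0,0,0,0,0,0,0,0,0]
}}

```text
time: 16.68
ee_pos: [0.4854, 0.1862, 0.0664]
eef_rot: [0.719, -0.695, 0.0, -0.0]
contact_force: [1.3, -4.7, 2.0]
finger_gap: 0.0106
```

```bash
cat > k.py <<'E'
import sys
from fit import *
st=status.get_state();M=Rn.from_quat(st["eef_rot"]).as_matrix();print(st["time"],st["ee_pos"].round(4),st["finger_gap"].round(4),"F",st["contact_force"].round(1),"T",st["wrist_torque"].round(3),"yaw",np.degrees(np.arctan2(M[1,0],M[0,0])).round(2),"q6",st["joints"][5].round(3))
im,d=imaging.get_image("wrist");save(f"pics/k{sys.argv[1]}.png",cv2.resize(im[180:380,200:440],None,fx=3,fy=3,interpolation=cv2.INTER_CUBIC))
im,d=imaging.get_image("scene");save(f"pics/ks{sys.argv[1]}.png",cv2.resize(im[170:240,260:345],None,fx=8,fy=8,interpolation=cv2.INTER_CUBIC))
E
python3 k.py 0
```

```text
Traceback (most recent call last):
  File "k.py", line 3, in <module>
    st=status.get_state();M=Rn.from_quat(st["eef_rot"]).as_matrix();print(st["time"],st["ee_pos"].round(4),st["finger_gap"].round(4),"F",st["contact_force"].round(1),"T",st["wrist_torque"].round(3),"yaw",np.degrees(np.arctan2(M[1,0],M[0,0])).round(2),"q6",st["joints"][5].round(3))
                                                                                                           ^^^^^^^^^^^^^^^^^^^^^^
AttributeError: 'float' object has no attribute 'round'
```

```bash
sed -i 's/st\["finger_gap"\].round(4)/round(st["finger_gap"],4)/' k.py; python3 k.py 0
```

```text
16.675 [0.4854 0.1862 0.0664] 0.0106 F [ 1.3 -4.7  2. ] T [-1.745 -0.579  0.036] yaw -88.0 q6 0.86
```

View pics/k0.png

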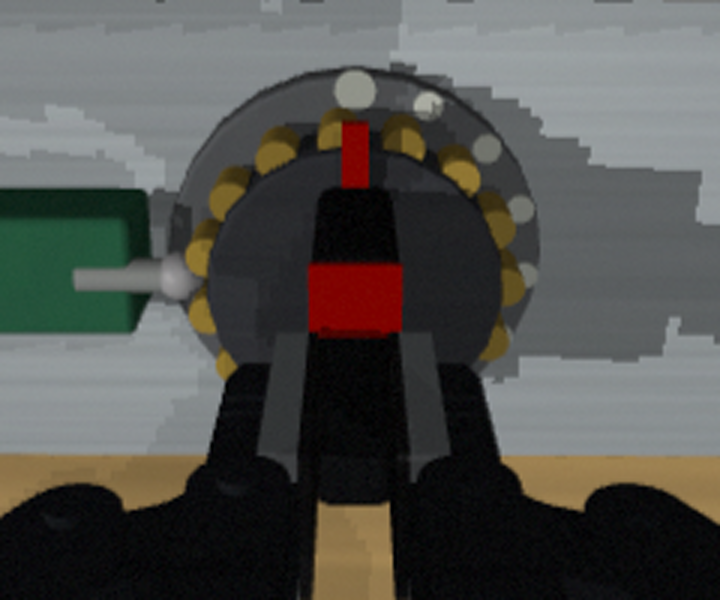

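View pics/ks0.png

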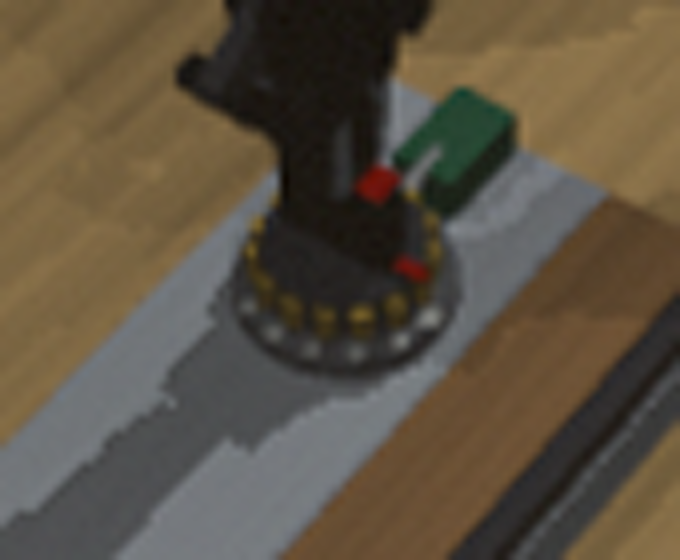

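Gripped with the bar at home; the marks for clicks 1 to 4 are visible at right. I'll turn to the first click.

Emit:
{"method": "arm_command", "body": {
  "targets": [0,0,0,2,0,0,0,0,4,0,0,0,0,4,0,0,0,0,4,0,0,0,0,4,0,0,0,0,4,0,0,0,0,2,0,0,0,0,0,0]
}}

```text
time: 17.77
ee_pos: [0.4854, 0.1861, 0.0664]
eef_rot: [-0.559, 0.829, -0.001, 0.0]
contact_force: [1.8, -5.0, 1.5]
finger_gap: 0.0105
```

```bash
python3 k.py 1
```

```text
17.775 [0.4854 0.1861 0.0664] 0.0105 F [ 1.8 -5.   1.5] T [-1.99  -0.602 -0.036] yaw -112.04 q6 0.44
```

View pics/k1.png

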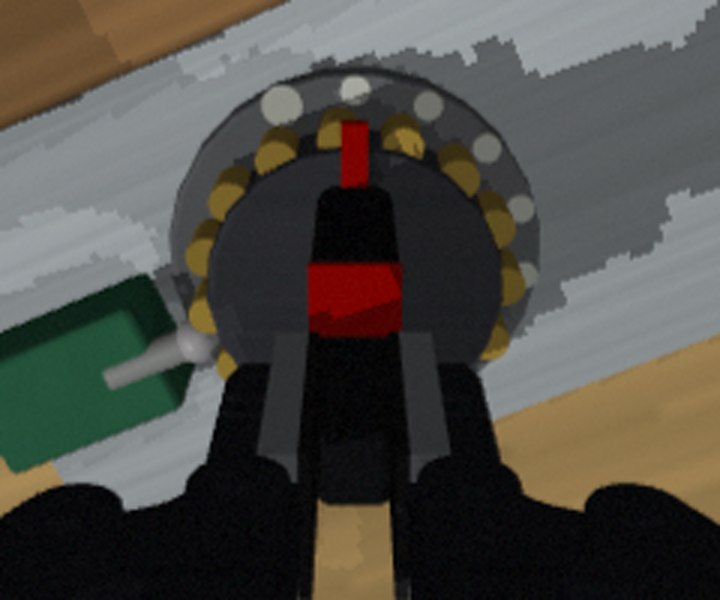

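First click: the pointer sits on the first small mark and the bar turned with the jaws without slipping. On to the second.

Emit:
{"method": "arm_command", "body": {
  "targets": [0,0,0,2,0,0,0,0,4,0,0,0,0,4,0,0,0,0,4,0,0,0,0,4,0,0,0,0,4,0,0,0,0,2,0,0,0,0,0,0]
}}

```text
time: 18.88
ee_pos: [0.4853, 0.1861, 0.0664]
eef_rot: [-0.374, 0.927, -0.001, 0.0]
contact_force: [1.5, -5.1, 2.3]
finger_gap: 0.0105
```

```bash
python3 k.py 2
```

```text
18.875 [0.4853 0.1861 0.0664] 0.0105 F [ 1.5 -5.1  2.3] T [-2.057 -0.594  0.098] yaw -136.04 q6 0.021
```

View pics/k2.png

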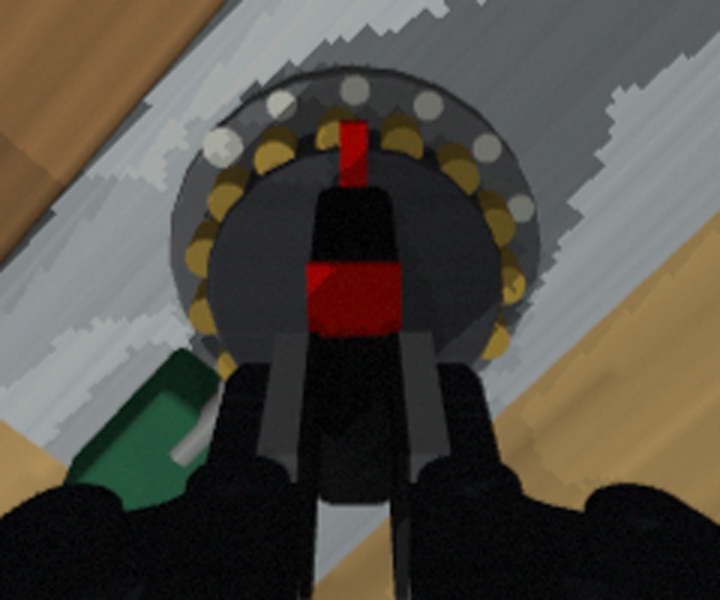

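Second click, still no slip. On to the third.

Emit:
{"method": "arm_command", "body": {
  "targets": [0,0,0,2,0,0,0,0,4,0,0,0,0,4,0,0,0,0,4,0,0,0,0,4,0,0,0,0,4,0,0,0,0,2,0,0,0,0,0,0,0,0,0,0,0,0,0,0,0,0,0,0,0,0,0]
}}

```text
time: 20.35
ee_pos: [0.4853, 0.186, 0.0664]
eef_rot: [-0.174, 0.985, -0.001, 0.0]
contact_force: [0.8, -5.7, 2.8]
finger_gap: 0.0108
```

```bash
python3 k.py 3
python3 - <<'E'
from fit import *
im,d=imaging.get_image("scene");save("pics/end.png",im)
K,W=cam("scene")
v,u=np.mgrid[235:285,270:310];dd=d[235:285,270:310];P=world(K,W,u,v,dd);P=P[(dd>.2)&(P[...,2]<.13)&(np.hypot(P[...,0]-.5714,P[...,1]-.0094)<.02)];print("pin top",np.percentile(P[:,2],99))
E
```

```text
20.35 [0.4853 0.186  0.0664] 0.0108 F [ 0.8 -5.7  2.8] T [-2.091 -0.536  0.083] yaw -160.01 q6 -0.397
pin top 0.09228615286300122
```

View pics/k3.png

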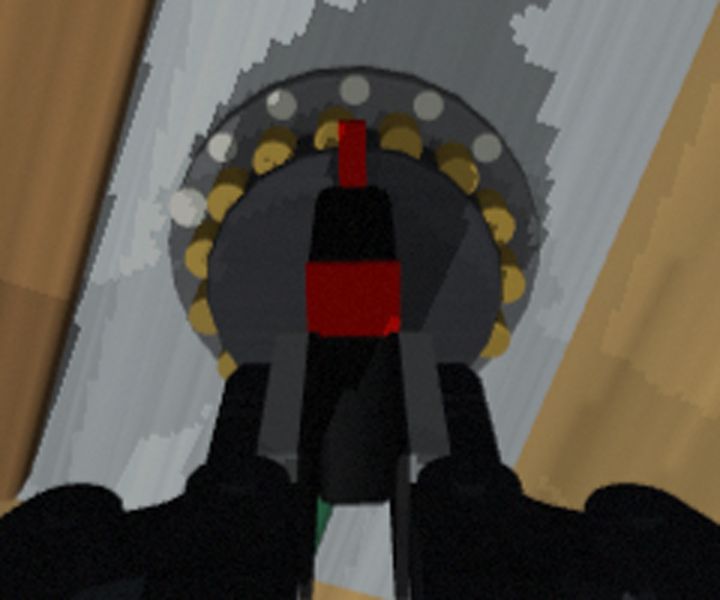

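View pics/end.png

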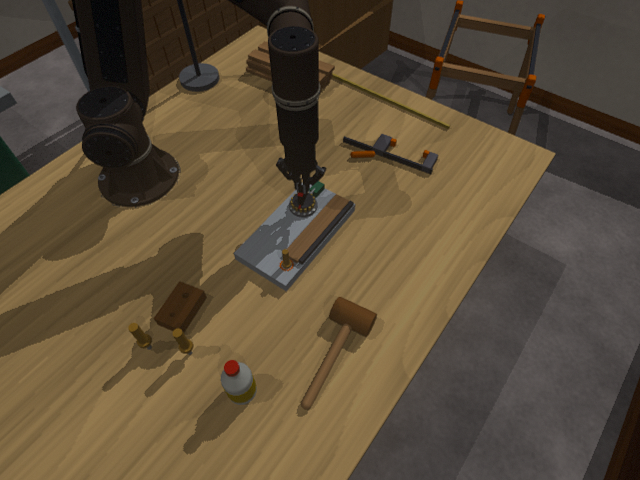

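Pointer at the third mark (lag about 1°), holding steady. Pin home, bystanders untouched. I'm handing in.

```bash
python3 -c "
from h import *
print(r.job_done())"
```

```text
the job is handed in; nothing more can be done
None
```

The job is handed in at about 20.5 s: the stop pin is home in the jig and released, and the gripper is still holding the knob at the third click. The hand-in gave no verdict.

- **Pin:** I chose the smallest of the three pins, the one standing in the wooden block. I lifted it out, lowered it into the jig's hole and pressed until the collar seated at about 16 N. After release its top measured z ≈ 0.092 m, against 0.090 m expected when home. It stood upright in the orange ring.
- **Knob:** I gripped the bar and turned it clockwise in three 24° steps, checking a picture at each click. The wrist turned 72.0° in total. In the last picture the pointer was on the third mark, lagging by about 1°, with no real slip.
- **Bystanders:** in the final scene picture the mallet, clamp and glue bottle are where they started.
- **Checks that disagreed:**
    - The wrist camera read positions about 1 to 1.5 mm off from the arm and the top camera. I corrected for this.
    - My silhouette fit of the pin in the gripper gave an implausible height, so I did not use it.
    - The finger-opening readings came out about 3 mm below the true widths of the pin and the bar.

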